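# Fit the rotor on the centrifuge drive

## Task

Fit the blue rotor to the open centrifuge: lift it off its grey stand by the knob, lower its tapered shank into the spindle, feel for the two drive dogs by turning it under light pressure until its slots drop over them, and press it fully home past the spring catch, never leaning on it with more than about 40 N. Then turn the seated rotor by its knob, spindle and all, until its red dot stands at the red pointer on the rim, and let go. Leave the beaker, the timer and the bottle where they stand.

Things in the scene. Friction and masses are not known exactly. Their poses are not given: they have to be found in the camera images.
- rotor: loose blue rotor, 0.2 to 0.4 kg, at first hanging upright in the stand, collar on the stand's top. Origin: on its axis in the drive face (flat underside of the silver collar); z up the axis. Dished body to 92 mm diameter, z 11 to 37 mm, ten tube wells. Collar 58 mm diameter, z 0 to 11.5 mm, with two drive slots 11.2 mm wide, open below, on its +y and -y sides (alike)
- knob (a point): on the rotor's axis, z = 60 mm in its frame: the height to grip the knob, a vertical silver cylinder of 28 mm diameter, z 26 to 76 mm; any yaw will do
- dot (a point): the red dot on top of the rotor's rim, 42 mm from the axis on the rotor's own -x side, z = 37 mm in its frame
- shank_end (a point): lowest point of the rotor's shank, z = -43 mm in its frame. The shank tapers from 30 mm diameter at z = 0 to 21.8 mm at z = -28 mm, then a thin neck and a 12 mm ball
- stand: grey rotor stand, fixed, 96 mm diameter at the foot, 52 mm tall, top ring 70 mm diameter with a 38 mm bore right through. Origin: centre of its underside
- drive: white round centrifuge housing, fixed, 166 mm diameter, with a control panel reaching 105 mm to its front (own -x) and a clear dome lid standing open behind (+x), 0.25 m high. Origin: centre of its underside, z up. Yaw up to 0.2 rad. Chamber open upward, rim 96 mm high, 122 mm inside diameter, spindle in its middle
- seat (a point): centre of the spindle's upper face, 62 mm above the bench, axes as the housing's; the rotor is home when its origin lies here. The spindle (69 mm diameter) has an upward-open taper bore, 31 mm at the mouth; the shank fits it with 0.4 mm radial play when home, more when higher. It turns about the vertical with a drag of 0.15 N m and stays where it is left
- dogs (a point): on the spindle's axis at the height of the dogs' tops, 10 mm above the seat. Two dogs, 8 mm wide, edges bevelled 1.3 mm, opposite each other 20 to 29 mm from the axis. Their angle is not measured: the line through them starts 0.3 to 1.4 rad counter-clockwise (from above) of the housing's y axis. The slots drop over them when the rotor's y axis lies on that line within about 3.5 degrees; else the rotor rests here
- catch (a point): spring catch low in the spindle's bore, on the axis, 35 mm below the seat. It meets the shank's ball when the rotor, slots over the dogs, is about 7 mm above home; a push of 8 to 20 N takes the ball through with a snap, and the catch then holds the rotor down
- index (a point): tip of the red pointer on the front of the chamber's rim, 63.5 mm from the axis on the housing's own -x side, 97 mm above the bench. With the dot at the pointer the rotor's yaw equals the housing's
- beaker: small glass beaker, 52 mm diameter, 58 mm tall, loose. Origin: centre of its underside
- timer: white bench timer lying flat, 62 x 66 x 19 mm, loose. Origin: centre of its underside
- dye_bottle: small bottle with red cap, 48 mm diameter, 90 mm tall, loose. Origin: centre of its underside

How it is judged (in metres and radians):
On the way, in this order (a step that is already met when the one before it is completed fails the run):
1. the rotor is lifted clear of its stand, upright (z of rotor in the frame of stand above 0.095 m and angle between rotor's own z axis and vertical below 0.3 rad), for 0.05 s.
2. the shank is in the spindle taper with the slots over the dogs and the rotor is fully home (z of rotor in the frame of seat below 0.002 m and horizontal distance between rotor and seat below 0.003 m and angle between rotor's own z axis and vertical below 0.04 rad), for 0.2 s.
At the end, for the whole second after the job is handed in: The rotor is home in the spindle (its face within 2 mm of the spindle's, centred within 3 mm, upright within 2.3 degrees), its red dot within 7 mm sideways of the pointer (about 9 degrees) on the pointer's side, at rest and released (all of step 2 and y of dot in the frame of index between -0.007 and 0.007 m and x of dot in the frame of seat below 0 m and linear speed of rotor below 0.01 m/s and angular speed of rotor below 0.1 rad/s); the robot touches nothing.
It fails at once if the rotor is forced down on the dogs with more than 45 N (z of rotor in the frame of seat above 0.008 m and contact force between rotor and drive above 45 N).
It fails at once if the rotor is forced into the drive with more than 110 N in all, the catch's own squeeze of about 45 N included (contact force between rotor and drive above 110 N).
It fails at once if the rotor is tipped over (angle between rotor's own z axis and vertical above 0.6 rad).
It fails at once if the beaker, the timer or the bottle is shifted by more than 20 mm (distance of any of beaker, timer, dye_bottle from where it was at the start of the episode above 0.02 m).
It also fails if it takes over 72 s, if anything falls off the work surface, if the arm or the gripper's body presses on something with over 40 N, if the wrist force passes 120 N, or if a joint passes its speed limit or range.

## Robot

A 6-joint arm with a two-finger parallel gripper is mounted at the origin on a cart in front of the work surface, level with it; the furniture and walls round the work are solid. World frame = base frame: x ahead of the robot, y to its left, z up, the work surface at z = 0. Lengths are in mm, angles in degrees, forces in N, time in s.
With the tool pointing down it reaches from about 300 to 850 mm from the base axis. Payload 4.2 kg.
Tool frame: the origin (TCP) lies at the very end of the fingers, on their centre line; the grasp point (between the pads) lies 19 mm behind it; z points along the fingers, y is the line along which they close (so a half turn about z gives the same grasp; the last joint's range is limited). The gripper opens to 91 mm and grips with 3 to 60 N. Pads are 32 mm wide; open, the fingers measure 118 mm over their backs; the gripper's body (76 mm by 178 mm) begins 60 mm behind the grasp point.
Start: joints at [-76.776, 18.312, 89.639, -0, 72.044, -1.146], TCP at [142.705, -557.026, 213.976] pointing down, gripper open.
Joint ranges: [-177.97, 177.97], [-48.28, 115.42], [12.27, 149.76], [-77.06, 257.06], [2.81, 150.46], [-146.56, 146.56]. Speed limits (degrees/s): [147.25, 147.25, 180, 180, 180, 180].

## Interface

Orientations are given as [roll, pitch, yaw] about the fixed x, y, z axes, in that order (R = Rz(yaw) Ry(pitch) Rx(roll)).
In Python, from workcell import env, eyes gives the robot as it stands.
- The arm moves only by the tool send_rows, never from a script. Its argument "targets" is text: rows parted by semicolons, each of 7 numbers parted by spaces: the shift along the tool's x, y, z in m, then the turn, a rotation vector about the tool's x, y, z in degrees, then the opening in per cent of the stroke, from 0 (shut) to 100 (fully open). A call has 1 to 12 rows; each row is the pose to reach, as a shift and turn from the pose commanded when the call began, along the tool's axes at that moment; what a row does not reach only later rows make up. A row lasts 1/12 s, in which the tool goes at most 41.7 mm and 7.16 degrees, less where a joint would pass 70% of its speed; a pose out of reach is approached as far as the arm can. A call with a gripper value outside its range is refused whole. The fingers move at their own pace and stop on an object; "grip_force" is the grip in N (left out, the last holds). Time passes only in rows, so rows that repeat a pose let the fingers close. It gives the time, the measured TCP pose, the force, the opening and the grip force at its end, in the units of the state.
- env.state(): the state, without advancing time (a new reading comes with each control period).
- eyes.grab_frame(name): name is "scene" or "top" or "wrist"; returns a dict with "image" (384x512x3 uint8, blue, green, red), "fovy" (degrees; the focal length in pixels is half the picture's height over the tangent of half this angle, whatever the lens; pixels are square), "cx", "cy" (the principal point, pixels), "eye" and "attitude" of the camera in the world. Camera axes: x right, y up, looking along -z (the intrinsics and any distortion apply to the point x, -y, -z); pixel columns grow to the right and rows downward; lengths in mm; the calibration is good to about 2 mm. A picture is of the moment at which its call begins. There is no depth.
- env.job_done(): hands the job in; it is judged then, once.
The state is a dict: "time_s": time; "qpos": joint angles; "qvel": joint speeds; "effort": joint torques, N m; "ee_pos": TCP position; "ee_rot": TCP orientation; "force": force on the tool from outside, world axes, zero at the start; "torque": the same for the moment, N m; "gripper_width": finger opening in mm; "gripper_force": force on a finger pad.
Only numpy, scipy, OpenCV 4.12 (cv2) and the standard library are available. Lean on these libraries where they do the work, as an engineer would, in place of code of your own. Each camera call takes 0.05 s, during which the arm holds its last target. There are 200 camera calls.

## Working session

There is one attempt and no reset: what is moved stays moved. The work goes in short steps, Python scripts to look and compute and a tool call to move; the robot and the scene stay as the last step left them, time stands still between calls to the robot, and variables do not carry over. Pictures are saved under pics/ and viewed, at most 10 in all, crops included, and the job is handed in when it is done.

Besides the shell and the picture viewer there is one more tool, called by a JSON object that holds its "api" and its "payload", one argument or row to a line. send_rows: Moves the arm, as the interface text tells. Its arguments: {"type":"object","properties":{"targets":{"type":"string"},"grip_force":{"type":"number"}},"required":["targets"]}

```bash
mkdir -p pics; ls; cat > h.py <<'E'
from workcell import env, eyes
import numpy as np, cv2
def grab(n,f):
    d=eyes.grab_frame(n); cv2.imwrite('pics/'+f+'.png',d['image']); np.save('pics/'+f+'.npy',d,allow_pickle=True); return d
E
python3 - <<'E'
from h import *
s=env.state();print(s)
for n in('scene','top','wrist'):
    d=grab(n,n+'0');print(n,{k:v for k,v in d.items() if k!='image'})
a=[cv2.imread(f'pics/{n}0.png') for n in('scene','top')]
cv2.imwrite('pics/m0.png',cv2.resize(np.vstack(a),(800,1200))[:, :])
E
```

```text
pics
{'time_s': 0.0, 'qpos': array([-7.67784414e+01,  1.83510821e+01,  8.97047837e+01, -1.27376867e-03,
        7.20425868e+01, -1.14576956e+00]), 'qvel': array([-0.00624342,  0.05544033,  0.0292661 ,  0.0316401 , -0.01989012,
        0.01335247]), 'effort': array([-1.53128422e-03, -4.12472391e+01, -2.31979913e+01,  7.24928523e-02,
        4.58385469e-02, -1.66860214e-04]), 'ee_pos': array([ 142.56316995, -556.54469677,  213.13686418]), 'ee_rot': array([-1.79901543e+02, -7.57867366e-04,  1.43677213e+01]), 'force': array([0.36333885, 0.32559213, 0.83691599]), 'torque': array([-0.0105222 ,  0.00865137,  0.00522908]), 'gripper_force': 0.0, 'gripper_width': 91.14004546438643}
scene {'fovy': 44.26607173883838, 'cx': 257.4305839240501, 'cy': 196.31889857429667, 'eye': array([131.108325  , 344.02245259, 707.04442158]), 'attitude': array([  46.73930563,    0.58754071, -142.84458785])}
top {'fovy': 55.720307297080936, 'cx': 259.34772295261297, 'cy': 191.48643456035668, 'eye': array([ 381.01419885, -179.10716383,  923.44916977]), 'attitude': array([ 8.98668785e+00, -3.83576767e-02, -8.92905088e+01])}
wrist {'fovy': 64.50191934575176, 'cx': 257.6132005175626, 'cy': 195.3217908978497, 'eye': array([ 223.47811534, -536.5874647 ,  383.52291472]), 'attitude': array([-1.69308324e+01,  7.10261412e-02, -7.56451335e+01])}
```

View pics/top0.png

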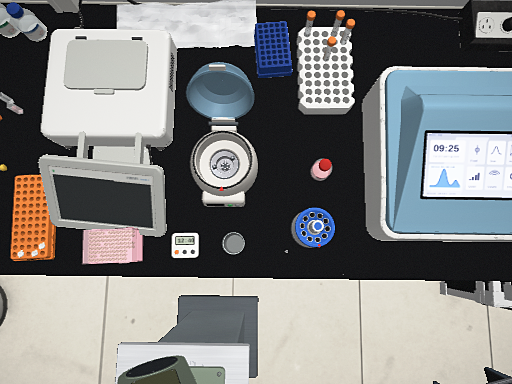

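View pics/scene0.png

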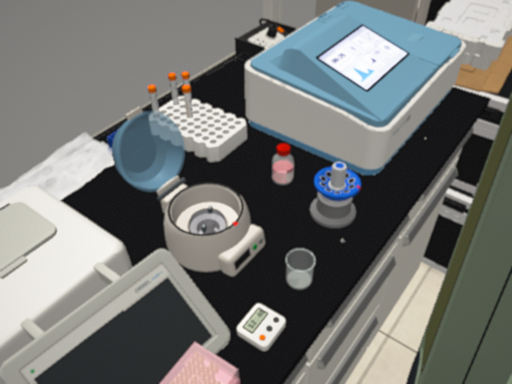

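Top view: rotor knob at about (317,226), drive chamber centre about (224,163), bottle (321,168), beaker (233,243), timer (185,244). I'll enlarge the drive and rotor.

```bash
cat >> h.py <<'E'
from scipy.spatial.transform import Rotation as R
def ray(d,u,v):
    f=d['image'].shape[0]/2/np.tan(np.radians(d['fovy'])/2)
    r=R.from_euler('xyz',d['attitude'],degrees=True).as_matrix()
    return r@np.array([(u-d['cx'])/f,-(v-d['cy'])/f,-1])
def atz(d,u,v,z):
    r=ray(d,u,v); return d['eye']+r*(z-d['eye'][2])/r[2]
def proj(d,p):
    f=d['image'].shape[0]/2/np.tan(np.radians(d['fovy'])/2)
    r=R.from_euler('xyz',d['attitude'],degrees=True).as_matrix()
    c=r.T@(np.asarray(p)-d['eye']); return np.array([d['cx']+f*c[0]/-c[2], d['cy']-f*c[1]/-c[2]])
def load(f): return np.load('pics/'+f+'.npy',allow_pickle=True).item()
E
python3 - <<'E'
from h import *
d=load('top0');s=load('scene0')
a=d['image'][120:215,180:270];b=d['image'][195:260,280:350]
c=lambda im,k:cv2.resize(im,None,fx=k,fy=k,interpolation=cv2.INTER_CUBIC)
A=c(a,6);B=c(b,5)[:, :]
out=np.zeros((570,800,3),np.uint8);out[:570,:540]=A;out[:325,540:800]=B[:,:260]
cv2.imwrite('pics/c1.png',out)
print('drive',atz(d,224,163,96),'knob top',atz(d,317,226,128),'bottle',atz(d,321,168,90),'beaker',atz(d,233,243,58),'timer',atz(d,185,244,19))
print('scene knob top',atz(s,340,166,128))
E
```

```text
drive [578.17886995 -94.67221588  96.        ] knob top [ 432.05445297 -304.9601693   128.        ] bottle [ 570.43587193 -322.04719054   90.        ] beaker [ 394.07072975 -117.36072221   58.        ] timer [390.75363117   3.63282157  19.        ]
scene knob top [ 431.5683476  -304.53599724  128.        ]
```

View pics/c1.png

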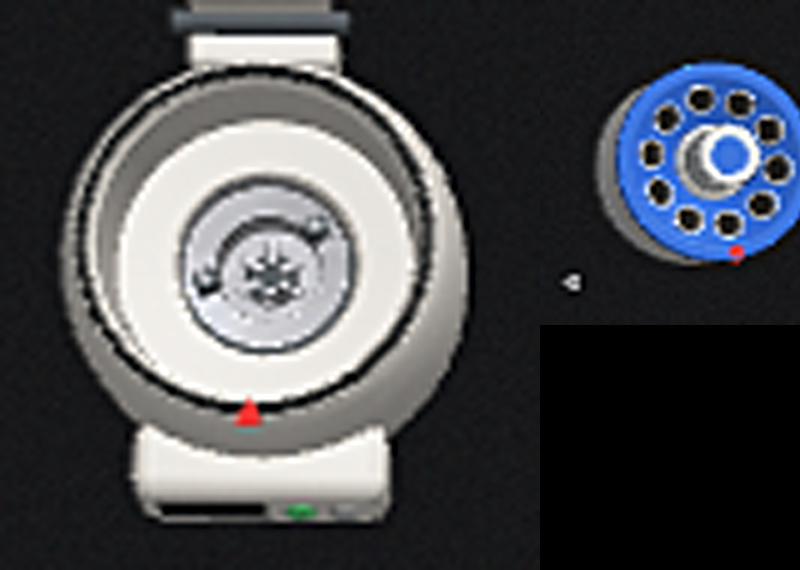

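```bash
python3 - <<'E'
from h import *
d=load('top0')
p=lambda u,v,z:atz(d,180+(u+.5)/6-.5,120+(v+.5)/6-.5,z)
q=lambda u,v,z:atz(d,280+(u-540+.5)/5-.5,195+(v+.5)/5-.5,z)
seat=p(267,265,62);d1=p(316,231,72);d2=p(207,280,72);ix=p(249,400,97);k=q(733,155,128);dot=q(737,253,89)
an=lambda v:np.degrees(np.arctan2(v[1],v[0]))
print('seat',seat,'dogs mid',(d1+d2)/2,np.linalg.norm(d1-d2),'line ang',an(d2-d1))
print('index',ix,np.linalg.norm((ix-seat)[:2]),'yaw',an(seat-ix))
print('knob',k,'dot',dot,np.linalg.norm((dot-k)[:2]),'rotor yaw',an(k-dot))
print(env.state()['ee_pos'],env.state()['ee_rot'])
E
```

```text
seat [584.41490996 -91.45680095  62.        ] dogs mid [585.94417627 -90.20292114  72.        ] 47.80082031766938 line ang 115.62612596968009
index [522.84594425 -89.55942259  97.        ] 61.59819465160408 yaw -1.7651324144488376
knob [ 432.95895734 -307.59294928  128.        ] dot [ 391.07503577 -315.13635213   89.        ] 42.55779378804678 rotor yaw 10.209667263164292
[ 142.6170917  -556.64409675  213.33781034] [-1.79924601e+02 -2.25807991e-03  1.43688769e+01]
```

```bash
python3 - <<'E'
from h import *
d=load('top0');s=load('scene0')
for z in(110,150,180,200,250): print(z,[atz(d,221,v,z)[:2].round() for v in (63,93,119)])
for x in (660,680,700,720,740,760): print(x,[proj(d,(x,-92,z)).round() for z in (110,180,250)],[proj(s,(x,-92,z)).round() for z in (110,180,250)])
im=np.hstack([cv2.resize(s['image'][90:280,90:280],(570,570),interpolation=cv2.INTER_CUBIC)]);cv2.imwrite('pics/c2.png',im)
E
```

```text
110 [array([821., -82.]), array([745., -84.]), array([680., -86.])]
150 [array([799., -87.]), array([727., -89.]), array([666., -91.])]
180 [array([783., -90.]), array([713., -92.]), array([655., -94.])]
200 [array([772., -93.]), array([704., -95.]), array([647., -96.])]
250 [array([745., -99.]), array([ 682., -101.]), array([ 629., -102.])]
660 [array([223., 127.]), array([220., 117.]), array([216., 104.])] [array([177., 185.]), array([172., 156.]), array([167., 124.])]
680 [array([223., 119.]), array([220., 108.]), array([217.,  94.])] [array([170., 181.]), array([164., 152.]), array([159., 120.])]
700 [array([224., 111.]), array([221.,  99.]), array([217.,  84.])] [array([162., 177.]), array([157., 148.]), array([150., 116.])]
720 [array([224., 103.]), array([221.,  90.]), array([217.,  75.])] [array([155., 173.]), array([149., 144.]), array([142., 112.])]
740 [array([224.,  95.]), array([221.,  81.]), array([218.,  65.])] [array([148., 169.]), array([142., 140.]), array([135., 108.])]
760 [array([224.,  87.]), array([221.,  73.]), array([218.,  56.])] [array([141., 165.]), array([134., 137.]), array([127., 105.])]
```

View pics/c2.png

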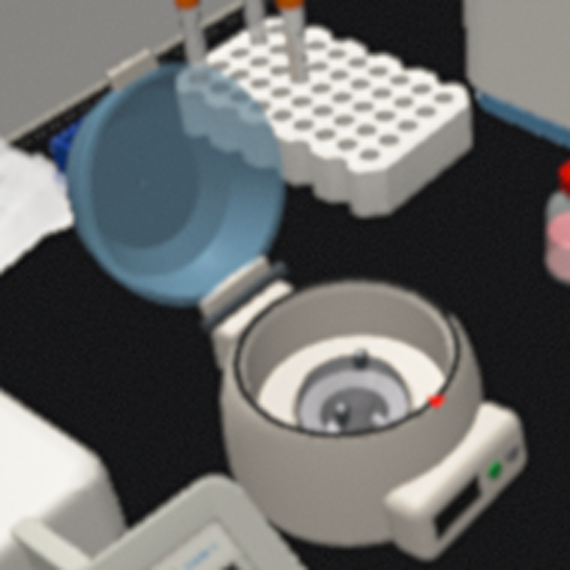

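Crop: dogs at (316,231) and (207,280) in c1, and the pointer is clear of the rotor path. The open lid stands behind x≈690. I'll go above the knob with yaw 0.

{"api": "send_rows", "payload": {
  "targets": "0.03 -0.015 0 0 0 2 100;0.065 -0.032 0 0 0 4 100;0.1 -0.05 0 0 0 6 100;0.135 -0.067 0 0 0 8 100;0.17 -0.084 0 0 0 10 100;0.205 -0.101 0 0 0 12 100;0.24 -0.118 0 0 0 13 100;0.275 -0.135 0 0 0 14.4 100;0.31 -0.152 0 0 0 14.4 100;0.343 -0.169 0 0 0 14.4 100;0.343 -0.169 0 0 0 14.4 100;0.343 -0.169 0 0 0 14.4 100",
  "grip_force": 40
}}

```text
time_s: 1.15
ee_pos: [434.0, -306.8, 213.5]
ee_rot: [-180.0, 0.0, 0.2]
force: [-0.0, -0.1, 0.9]
gripper_width: 91.2
gripper_force: 0.0
```

```bash
python3 - <<'E'
from h import *
d=grab('wrist','w1');s=env.state();print(s['ee_pos'],s['ee_rot'],d['eye'],d['attitude'])
for p in ((433,-307.6,128),(391,-315,89)):print(proj(d,p))
E
```

```text
[ 433.0546796  -307.74056176  213.63425997] [1.79996852e+02 5.90055224e-02 7.56069196e-02] [ 517.54448838 -306.9506939   383.79912699] [-1.69762328e+01  7.72940312e-03 -8.98232747e+01]
[258.09113772 202.2982827 ]
[264.95904798 228.69841553]
```

View pics/w1.png

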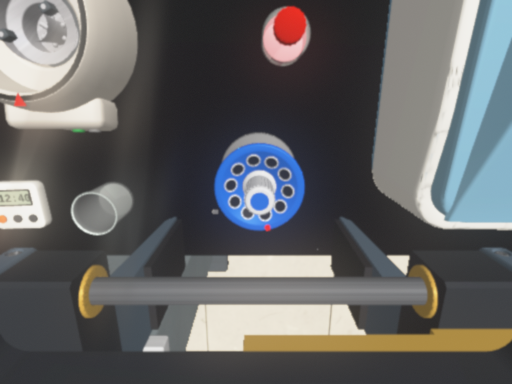

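Wrist view: knob top at (259,200) and dot at (267,228), both within 2 px of prediction. I'll descend to the grasp and close.

```bash
python3 - <<'E'
from h import *
d=load('w1');k=atz(d,259,200.5,128);q=atz(d,267.3,228,89);print(k,q,np.linalg.norm((k-q)[:2]),np.degrees(np.arctan2(*(k-q)[[1,0]])))
# pointer, dogs in this view
print(atz(d,18,98,97))
E
```

```text
[ 434.67543453 -308.39707589  128.        ] [ 391.79893529 -317.44358556   89.        ] 43.82046924286617 11.914091576700342
[520.68415012 -91.75485256  97.        ]
```

{"api": "send_rows", "payload": {
  "targets": "0 0 0.03 0 0 0 100;0 0 0.06 0 0 0 100;0 0 0.09 0 0 0 100;0 0 0.11 0 0 0 100;0 0 0.119 0 0 0 100;0 0 0.119 0 0 0 100;0 0 0.119 0 0 0 0;0 0 0.119 0 0 0 0;0 0 0.119 0 0 0 0;0 0 0.119 0 0 0 0;0 0 0.119 0 0 0 0;0 0 0.119 0 0 0 0",
  "grip_force": 45
}}

```text
time_s: 2.2
ee_pos: [433.3, -308.3, 95.5]
ee_rot: [180.0, -0.1, -0.0]
force: [0.0, 0.7, 0.8]
gripper_width: 53.9
gripper_force: 0.0
```

{"api": "send_rows", "payload": {
  "targets": "0 0 0 0 0 0 0;0 0 0 0 0 0 0;0 0 0 0 0 0 0;0 0 0 0 0 0 0;0 0 0 0 0 0 0;0 0 0 0 0 0 0"
}}

```text
time_s: 2.7
ee_pos: [433.0, -308.2, 94.9]
ee_rot: [180.0, 0.0, -0.0]
force: [-0.5, 0.4, 0.8]
gripper_width: 27.2
gripper_force: 45.0
```

{"api": "send_rows", "payload": {
  "targets": "0 0 -0.01 0 0 0 0;0 0 -0.03 0 0 0 0;0 0 -0.055 0 0 0 0;0 0 -0.08 0 0 0 0;0 0 -0.105 0 0 0 0;0 0 -0.12 0 0 0 0;0 0 -0.12 0 0 0 0;0.002 -0.02 -0.12 0 0 -2 0;0.01 -0.045 -0.12 0 0 -4 0;0.02 -0.07 -0.12 0 0 -6 0;0.03 -0.1 -0.12 0 0 -8 0;0.04 -0.125 -0.12 0 0 -10 0"
}}

```text
time_s: 3.7
ee_pos: [472.3, -181.3, 213.7]
ee_rot: [-179.9, 0.1, 10.0]
force: [-0.5, 0.5, -1.9]
gripper_width: 27.4
gripper_force: 45.0
```

{"api": "send_rows", "payload": {
  "targets": "0.003 -0.022 0 0 0 -2 0;0.006 -0.045 0 0 0 -4.6 0;0.01 -0.07 0 0 0 -4.6 0;0.01 -0.089 0 0 0 -4.6 0;0.01 -0.089 0 0 0 -4.6 0;0.01 -0.089 0 0 0 -4.6 0;0.01 -0.089 0 0 0 -4.6 0"
}}

```text
time_s: 4.28
ee_pos: [467.3, -94.2, 214.4]
ee_rot: [180.0, 0.1, 14.6]
force: [0.1, -1.1, -2.4]
gripper_width: 27.6
gripper_force: 45.0
```

```bash
python3 - <<'E'
from h import *
d=grab('wrist','w2');s=env.state();print(s['ee_pos'],s['ee_rot'],s['force'],s['torque'],d['eye'])
cv2.imwrite('pics/w2b.png',cv2.resize(d['image'],(800,600),interpolation=cv2.INTER_CUBIC))
t=grab('top','t2')
for p in ((585,-91,62),(585,-91,96)):print(proj(d,p)*800/512)
E
```

```text
[467.42551227 -94.47872981 214.48719592] [1.79985720e+02 4.50824398e-02 1.45400221e+01] [ 0.21034402  0.52687511 -2.67771017] [ 0.03726655  0.00317676 -0.03142026] [548.19242067 -73.56007048 384.56863999]
[443.76237592 107.99611129]
[448.81932583 101.67474306]
```

View pics/w2b.png

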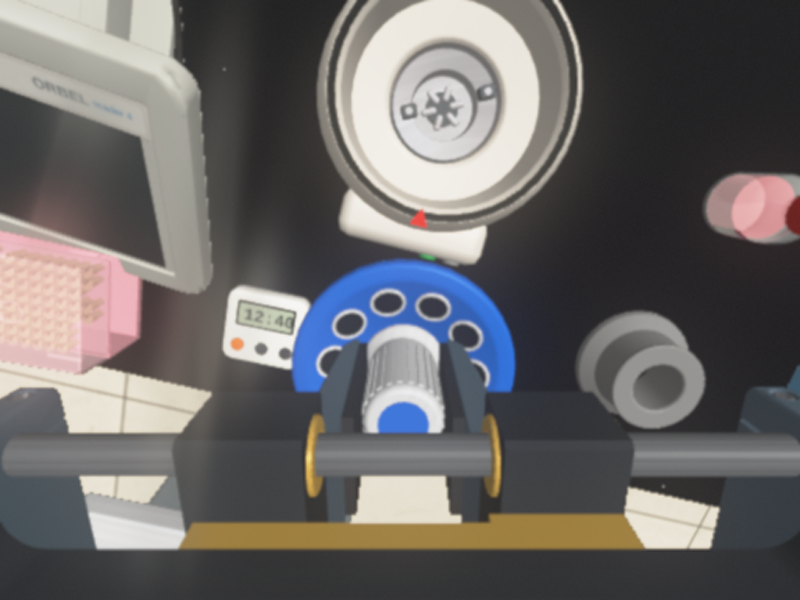

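```bash
python3 - <<'E'
from h import *
d=load('w2');k=512/800
p=lambda u,v,z:atz(d,(u+.5)*k-.5,(v+.5)*k-.5,z)
seat=p(445,103,62);a=p(487,91,72);b=p(409,110,72);ix=p(420,209,97);rim=p(450,90,96)
an=lambda v:np.degrees(np.arctan2(v[1],v[0]))
print(seat,(a+b)/2,np.linalg.norm(a-b),an(b-a),ix,np.linalg.norm((ix-(a+b)/2)[:2]),an((a+b)/2-ix),an(seat-ix))
E
```

```text
[588.10702418 -90.73244401  62.        ] [588.61938247 -91.46033575  72.        ] 48.279535682063596 117.32927765864646 [523.88249586 -90.61445448  97.        ] 64.742412714573 -0.7486098126154879 -0.10526031638069445
```

{"api": "send_rows", "payload": {
  "targets": "0.015 0.0034 0 0 0 0 0;0.04 0.009 0 0 0 0 0;0.065 0.0148 0 0 0 0 0;0.09 0.0205 0 0 0 0 0;0.108 0.0246 0 0 0 0 0;0.1157 0.0264 0 0 0 0 0;0.1157 0.0264 0 0 0 0 0;0.1157 0.0264 0 0 0 0 0;0.1157 0.0264 0 0 0 0 0"
}}

```text
time_s: 5.13
ee_pos: [584.8, -90.6, 214.8]
ee_rot: [-180.0, 0.1, 14.5]
force: [-0.2, 0.4, -1.2]
gripper_width: 27.6
gripper_force: 45.0
```

{"api": "send_rows", "payload": {
  "targets": "0 0 0.01 0 0 0 0;0 0 0.025 0 0 0 0;0 0 0.035 0 0 0 0;0 0 0.045 0 0 0 0;0 0 0.05 0 0 0 0;0 0 0.055 0 0 0 0;0 0 0.06 0 0 0 0;0 0 0.065 0 0 0 0;0 0 0.068 0 0 0 0;0 0 0.07 0 0 0 0;0 0 0.07 0 0 0 0;0 0 0.07 0 0 0 0"
}}

```text
time_s: 6.13
ee_pos: [586.3, -90.3, 145.1]
ee_rot: [180.0, -0.0, 14.6]
force: [0.2, -0.4, -1.9]
gripper_width: 27.1
gripper_force: 45.0
```

```bash
python3 - <<'E'
from h import *
s=env.state();print(s['ee_pos'],s['ee_rot'],s['force'],s['torque'])
t=grab('top','t3');c=grab('scene','s3')
A=cv2.resize(t['image'][110:220,170:280],(396,396),interpolation=cv2.INTER_CUBIC)
B=cv2.resize(c['image'][110:280,120:290],(396,396),interpolation=cv2.INTER_CUBIC)
cv2.imwrite('pics/c3.png',np.hstack([A,B]))
E
```

```text
[586.3183768  -90.28507886 145.08851659] [ 1.79986551e+02 -1.87740333e-02  1.45729092e+01] [ 0.19838164 -0.4277605  -1.85991092] [-0.0172869  -0.0099604  -0.02269623]
```

View pics/c3.png

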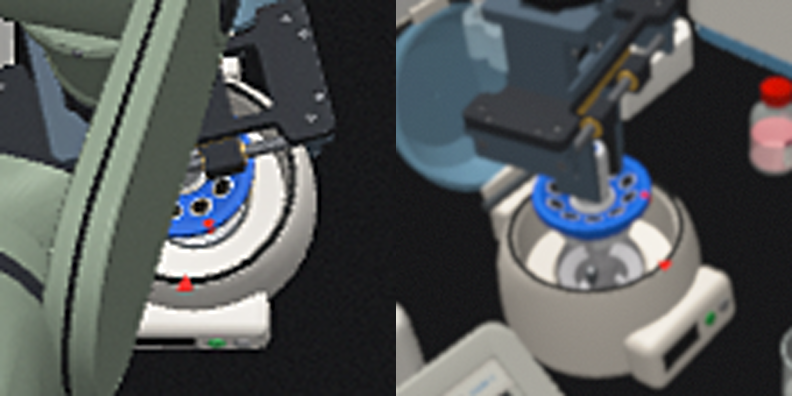

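The rotor is centred over the spindle, with the dot at (209,224) in the crop and the gripper clear of the lid. Lowering to just above the dogs.

```bash
python3 - <<'E'
from h import *
d=load('t3');q=atz(d,170+209.5/3.6-.5,110+224.5/3.6-.5,139);v=np.array([586.8,-91])-q[:2];print(q,np.linalg.norm(v),np.degrees(np.arctan2(v[1],v[0])))
E
```

```text
[ 548.0088401  -107.75822291  139.        ] 42.25626724565947 23.36489444050941
```

{"api": "send_rows", "payload": {
  "targets": "0 0 0.004 0 0 0 0;0 0 0.008 0 0 0 0;0 0 0.012 0 0 0 0;0 0 0.016 0 0 0 0;0 0 0.02 0 0 0 0;0 0 0.023 0 0 0 0;0 0 0.025 0 0 0 0;0 0 0.027 0 0 0 0;0 0 0.027 0 0 0 0;0 0 0.027 0 0 0 0"
}}

```text
time_s: 7.07
ee_pos: [586.2, -90.3, 117.9]
ee_rot: [180.0, 0.0, 14.6]
force: [0.6, 0.1, -1.7]
gripper_width: 26.9
gripper_force: 45.0
```

{"api": "send_rows", "payload": {
  "targets": "0 0 0.0005 0 0 0 0;0 0 0.001 0 0 0 0;0 0 0.0015 0 0 0 0;0 0 0.002 0 0 0 0;0 0 0.0025 0 0 0 0;0 0 0.003 0 0 0 0;0 0 0.0035 0 0 0 0;0 0 0.004 0 0 0 0;0 0 0.004 0 0 0 0"
}}

```text
time_s: 7.82
ee_pos: [586.2, -90.3, 113.8]
ee_rot: [180.0, 0.0, 14.6]
force: [-0.1, -0.6, -2.5]
gripper_width: 27.0
gripper_force: 45.0
```

{"api": "send_rows", "payload": {
  "targets": "0 0 0.0005 0 0 0 0;0 0 0.001 0 0 0 0;0 0 0.0015 0 0 0 0;0 0 0.002 0 0 0 0;0 0 0.002 0 0 0 0"
}}

```text
time_s: 8.23
ee_pos: [586.9, -90.7, 112.3]
ee_rot: [179.9, -0.1, 14.6]
force: [0.5, -1.3, -0.8]
gripper_width: 27.2
gripper_force: 45.0
```

{"api": "send_rows", "payload": {
  "targets": "0 0 0.0005 0 0 0 0;0 0 0.001 0 0 0 0;0 0 0.001 0 0 0 0;0 0 0.001 0 0 0 0"
}}

```text
time_s: 8.57
ee_pos: [587.0, -90.8, 111.6]
ee_rot: [179.9, -0.1, 14.6]
force: [1.7, -3.0, 3.1]
gripper_width: 27.4
gripper_force: 45.0
```

{"api": "send_rows", "payload": {
  "targets": "0.0006 0.0009 0 0 0 0 0;0.0007 0.001 0.0005 0 0 0 0;0.0007 0.001 0.001 0 0 0 0;0.0007 0.001 0.001 0 0 0 0"
}}

```text
time_s: 8.9
ee_pos: [587.6, -91.0, 111.0]
ee_rot: [180.0, -0.1, 14.6]
force: [1.9, -2.0, 7.8]
gripper_width: 27.2
gripper_force: 45.0
```

{"api": "send_rows", "payload": {
  "targets": "0.0004 0.0003 0.0005 0 0 0 0;0.0006 0.0005 0.001 0 0 0 0;0.0006 0.0005 0.001 0 0 0 0;0.0006 0.0005 0.001 0 0 0 0"
}}

```text
time_s: 9.23
ee_pos: [588.0, -91.1, 110.7]
ee_rot: [-180.0, -0.1, 14.6]
force: [-0.4, -0.6, 10.6]
gripper_width: 27.2
gripper_force: 45.0
```

{"api": "send_rows", "payload": {
  "targets": "0 0 0 0 0 -1 0;0 0 0 0 0 -2 0;0 0 0 0 0 -3 0;0 0 0 0 0 -4 0;0 0 0 0 0 -4 0"
}}

```text
time_s: 9.65
ee_pos: [587.9, -91.1, 110.7]
ee_rot: [-180.0, -0.1, 18.6]
force: [0.0, -0.1, 10.8]
gripper_width: 27.3
gripper_force: 45.0
```

```bash
python3 - <<'E'
from h import *
s=env.state();print(s['ee_pos'],s['ee_rot'],s['force'],s['torque'])
E
```

```text
[587.94838219 -91.06046867 110.6854812 ] [-1.79996405e+02 -6.76096149e-02  1.85925077e+01] [ 0.01823497 -0.08812117 10.84499348] [-0.17208362  0.16678769  0.08266649]
```

{"api": "send_rows", "payload": {
  "targets": "0 0 0 0 0 -1 0;0 0 0 0 0 -2 0;0 0 0 0 0 -3 0;0 0 0 0 0 -4 0;0 0 0 0 0 -4 0"
}}

```text
time_s: 10.07
ee_pos: [587.9, -91.1, 110.7]
ee_rot: [-180.0, -0.1, 22.6]
force: [-0.8, -1.0, 12.0]
gripper_width: 27.8
gripper_force: 45.0
```

```bash
python3 - <<'E'
from h import *
s=env.state();print(s['ee_pos'],s['ee_rot'],s['force'],s['torque'])
c=grab('scene','s4');t=grab('top','t4')
A=cv2.resize(c['image'][130:250,150:270],(560,560),interpolation=cv2.INTER_CUBIC)
cv2.imwrite('pics/c4.png',A)
E
```

```text
[587.89221673 -91.12951032 110.66707487] [-1.79998935e+02 -6.26582334e-02  2.25677276e+01] [-0.81587482 -1.03238831 12.00273885] [-0.22019608  0.15605793 -0.09294352]
```

View pics/c4.png

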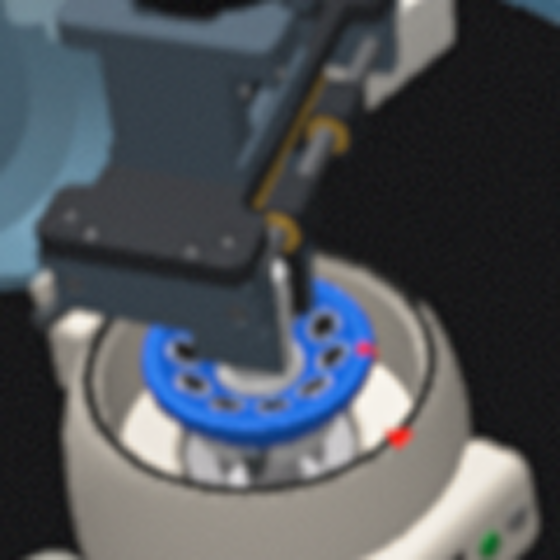

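```bash
python3 - <<'E'
from h import *
from scipy.optimize import least_squares
for n,(u,v) in {'s4':(150+366.5/4.6667-.5,130+350.5/4.6667-.5)}.items():
    d=load(n)
    for c in ((587.5,-91),(586,-91)):
        f=lambda x:proj(d,(c[0]-42*np.cos(x[0]),c[1]-42*np.sin(x[0]),x[1]))-(u,v)
        r=least_squares(f,[.4,107.],x_scale=[.1,1]);print(np.degrees(r.x[0]),r.x[1]-37,r.cost)
# same check with s3 (z should be 102.2)
d=load('s3');u,v=120+(645.5-396)/2.3294-.5,110+195.5/2.3294-.5
f=lambda x:proj(d,(587-42*np.cos(x[0]),-91-42*np.sin(x[0]),x[1]))-(u,v)
r=least_squares(f,[.4,139.],x_scale=[.1,1]);print(np.degrees(r.x[0]),r.x[1]-37)
# red dot auto in top
t=load('t4')['image'][140:215,190:260].astype(int);m=(t[...,2]>150)&(t[...,1]<110)&(t[...,0]<150)
n,l,st,ce=cv2.connectedComponentsWithStats(m.astype(np.uint8));print(st[1:,4],ce[1:]+(190,140))
E
```

```text
27.235770403137714 71.04694167366503 8.077935669463161e-28
22.341728363032757 75.34049660552557 2.6253290925755273e-26
21.124875300818292 103.16137924974984
[ 7 13] [[231.28571429 173.14285714]
 [221.07692308 188.76923077]]
```

Dot height gives rotor z of about 69–71, which fits resting at the catch. I'll centre the yaw and press more.

{"api": "send_rows", "payload": {
  "targets": "0 0 0 0 0 2 0;0 0 0.0003 0 0 4 0;0 0 0.0006 0 0 4 0;0 0 0.001 0 0 4 0;0 0 0.001 0 0 4 0"
}}

```text
time_s: 10.58
ee_pos: [588.1, -91.0, 109.6]
ee_rot: [-180.0, -0.1, 18.6]
force: [-1.0, -2.4, 8.5]
gripper_width: 26.9
gripper_force: 45.0
```

```bash
python3 - <<'E'
from h import *
s=env.state();print(s['ee_pos'],s['ee_rot'],s['force'],s['torque'])
d=load('t4')
for z in(106,108): q=atz(d,231.3,173.1,z);v=np.array([587,-91])-q[:2];print(q,np.linalg.norm(v),np.degrees(np.arctan2(v[1],v[0])))
E
```

```text
[588.09099901 -91.00652444 109.60217925] [-1.79998598e+02 -9.01125615e-02  1.85572745e+01] [-0.97123465 -2.38122827  8.53753732] [-0.0931326  -0.01002289 -0.01204913]
[ 552.23281934 -113.11199705  106.        ] 41.20312202801865 32.45644266249544
[ 551.81390981 -113.27346316  108.        ] 41.64334404792023 32.334587064896034
```

{"api": "send_rows", "payload": {
  "targets": "0 0 0.0005 0 0 0 0;0 0 0.001 0 0 0 0;0 0 0.0015 0 0 0 0;0 0 0.0015 0 0 0 0"
}}

```text
time_s: 10.92
ee_pos: [587.0, -91.0, 105.0]
ee_rot: [-179.9, 0.1, 18.6]
force: [4.7, 0.3, -0.9]
gripper_width: 27.6
gripper_force: 45.0
```

{"api": "send_rows", "payload": {
  "targets": "-0.0006 -0.0002 0.001 0 0 0 0;-0.001 -0.0004 0.002 0 0 0 0;-0.001 -0.0004 0.0025 0 0 0 0;-0.001 -0.0004 0.0025 0 0 0 0"
}}

```text
time_s: 11.25
ee_pos: [587.3, -91.0, 104.9]
ee_rot: [180.0, -0.1, 18.6]
force: [1.4, -0.8, 5.2]
gripper_width: 27.2
gripper_force: 45.0
```

{"api": "send_rows", "payload": {
  "targets": "0 0 -0.0005 0 0 2 0;0 0 -0.001 0 0 5 0;0 0 -0.001 0 0 8 0;0 0 -0.001 0 0 11 0;0 0 -0.001 0 0 14 0;0 0 -0.001 0 0 17 0;0 0 -0.001 0 0 20 0;0 0 -0.001 0 0 23 0;0 0 -0.001 0 0 26 0;0 0 -0.001 0 0 28.5 0;0 0 -0.001 0 0 28.5 0;0 0 -0.001 0 0 28.5 0"
}}

```text
time_s: 12.25
ee_pos: [587.4, -90.9, 105.0]
ee_rot: [-179.9, -0.1, -9.9]
force: [5.7, 1.3, -0.8]
gripper_width: 27.1
gripper_force: 45.0
```

```bash
cat >> h.py <<'E'
def reds(d,x0,x1,y0,y1):
    t=d['image'][y0:y1,x0:x1].astype(int);m=(t[...,2]>140)&(t[...,1]<110)&(t[...,0]<150)
    n,l,st,ce=cv2.connectedComponentsWithStats(m.astype(np.uint8));return st[1:,4],ce[1:]+(x0,y0)
E
python3 - <<'E'
from h import *
s=env.state();print(s['ee_pos'],s['ee_rot'],s['force'],s['torque'])
t=grab('top','t5');c=grab('scene','s5')
print(reds(t,190,260,140,215),reds(c,150,270,130,250))
E
```

```text
[587.37234524 -90.86499563 104.97026023] [-1.79943325e+02 -6.65832326e-02 -9.88458163e+00] [ 5.68889394  1.26989892 -0.78896276] [ 0.26725914 -0.7775638   0.08948356]
(array([ 6, 14], dtype=int32), array([[222.        , 176.5       ],
       [221.21428571, 188.85714286]])) (array([ 4,  1, 19], dtype=int32), array([[223.5       , 215.5       ],
       [225.        , 219.        ],
       [235.05263158, 223.36842105]]))
```

```bash
python3 - <<'E'
from h import *
t=load('t5');q=atz(t,222,176.5,99);i=atz(t,221.2,188.9,97);print(q,i)
c=load('s5');print(atz(c,223.5,215.5,99),atz(c,235,223.4,97))
E
```

```text
[545.40571204 -91.23610915  99.        ] [516.65020103 -90.00721385  97.        ]
[545.03798301 -90.5347052   99.        ] [517.25738873 -89.11661714  97.        ]
```

Dot and pointer agree to about 1 mm. Releasing and lifting.

{"api": "send_rows", "payload": {
  "targets": "0 0 0 0 0 0 40;0 0 0 0 0 0 80;0 0 0 0 0 0 100;0 0 0 0 0 0 100;0 0 0 0 0 0 100;0 0 0 0 0 0 100;0 0 -0.02 0 0 0 100;0 0 -0.05 0 0 0 100;0 0 -0.08 0 0 0 100;0 0 -0.11 0 0 0 100;0 0 -0.14 0 0 0 100;0 0 -0.14 0 0 0 100"
}}

```text
time_s: 13.35
ee_pos: [589.7, -91.9, 251.8]
ee_rot: [180.0, -0.7, -9.9]
force: [0.9, -0.7, 0.9]
gripper_width: 91.3
gripper_force: 0.0
```

{"api": "send_rows", "payload": {
  "targets": "-0.02 0 0 0 0 0 100;-0.05 0 0 0 0 0 100;-0.08 0 0 0 0 0 100;-0.1 0 0 0 0 0 100;-0.1 0 0 0 0 0 100;-0.1 0 0 0 0 0 100;-0.1 0 0 0 0 0 100"
}}

```text
time_s: 13.93
ee_pos: [489.1, -74.3, 245.0]
ee_rot: [180.0, -0.1, -9.9]
force: [-0.0, -0.4, -0.3]
gripper_width: 91.0
gripper_force: 0.0
```

```bash
python3 - <<'E'
from h import *
s=env.state();print(s['ee_pos'],s['force'])
w=grab('wrist','w6');c=grab('scene','s6')
A=cv2.resize(w['image'],(480,360));B=cv2.resize(c['image'][140:280,140:280],(320,320),interpolation=cv2.INTER_CUBIC)
o=np.zeros((360,800,3),np.uint8);o[:,:480]=A;o[:320,480:]=B;cv2.imwrite('pics/c6.png',o)
E
```

```text
[489.09886638 -74.26189861 245.0402792 ] [-0.01424868 -0.36374652 -0.28846436]
```

View pics/c6.png

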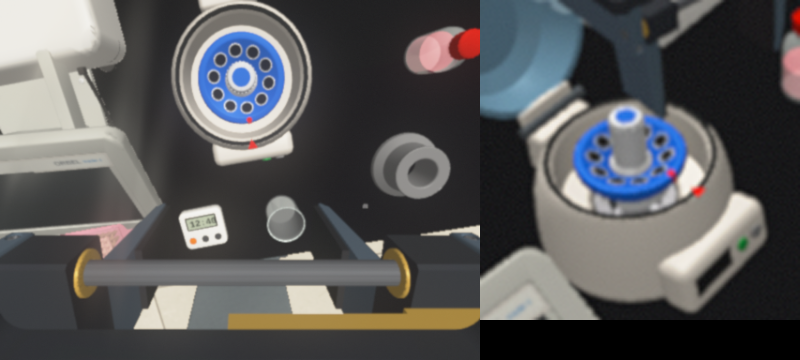

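The picture shows the rotor upright in the chamber with its dot in line with the pointer; the knob top is at (626,115) in the crop. I'll check its height.

```bash
python3 - <<'E'
from h import *
c=load('s6')
for z in (138,145,148):print(z,proj(c,(587.2,-91,z)))
print('seen',140+146.5/2.2857-.5,140+115.5/2.2857-.5)
w=load('w6')
def blue(d,x0,x1,y0,y1):
    t=d['image'][y0:y1,x0:x1].astype(int);m=(t[...,0]>150)&(t[...,2]<110)
    n,l,st,ce=cv2.connectedComponentsWithStats(m.astype(np.uint8));return [(a[4],b+(x0,y0)) for a,b in zip(st[1:],ce[1:]) if a[4]>20]
print(blue(w,195,315,30,135),blue(c,170,250,180,240))
for z in (138,145,148):print(z,proj(w,(587.2,-91,z)))
print(reds(w,200,320,100,170),proj(w,(587.2-42,-90.4,99)))
E
```

```text
138 [204.32592119 190.01911956]
145 [203.98189546 187.11495098]
148 [203.83324859 185.86011587]
seen 203.59415058844118 190.03156582228638
[(np.int32(3904), array([256.92546107,  80.82940574])), (np.int32(273), array([256.77655678,  81.77289377]))] [(np.int32(26), array([203.15384615, 190.34615385])), (np.int32(754), array([204.84217507, 209.15119363]))]
138 [256.73831973  83.29990784]
145 [256.71537719  82.77733074]
148 [256.70517015  82.54483833]
(array([27, 55], dtype=int32), array([[265.59259259, 127.74074074],
       [268.90909091, 154.34545455]])) [263.41435956 128.96614709]
```

```bash
python3 - <<'E'
from h import *
w=load('w6');print(atz(w,265.6,127.7,99),atz(w,268.9,154.3,97))
print(env.job_done())
E
```

```text
[546.06133042 -92.803187    99.        ] [518.32032206 -91.72191702  97.        ]
the job is handed in; nothing more can be done
None
```

The rotor is seated fully home in the spindle past the catch, its red dot is about 1 mm off the pointer line (7 mm allowed), the gripper is released and clear, and the job was handed in at about 14 s; no verdict came back.

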